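# Set out four door knob sets in the display rack in the carrier's order

### The arm

A 7-joint arm with a two-finger parallel gripper is mounted at the origin on the work surface. World frame = base frame: x ahead of the robot, y to its left, z up, the work surface at z = 0. Lengths are in m, angles in rad, forces in N, time in s.
With the tool pointing down it reaches from about 0.4 to 0.875 m from the base axis. Payload 19.3 kg.
Tool frame: the origin (TCP) lies midway between the tips of the shut fingers; the grasp point (between the pads) lies bot.tcp_to_grasp behind it (bot.tcp_to_grasp is the distance from the TCP to the grasp point, in m); z points along the fingers, y is the line along which they close (so a half turn about z gives the same grasp; the last joint's range is limited). The gripper opens to 85 mm and grips with 20 to 120 N. Pads are 22 mm wide; open, the fingers measure 114 mm over their backs; the gripper's body (76 mm by 85 mm) begins 54 mm behind the grasp point. The pads swing forward as they close: fully open they stand 13 mm farther back than shut.
Start: joints at [1.15, 0.521, -0.036, 1.599, 0.021, 1.021, -0.113], TCP at [0.215, -0.587, 0.231] pointing down, gripper open.
Joint ranges: [-2.91, 2.91], [-0.3, 2.13], [-1.5, 1.42], [0.17, 2.43], [-1.26, 4.41], [0.16, 1.93], [-2.52, 2.52]. Speed limits (rad/s): [1.89, 1.89, 2.39, 2.39, 3.01, 3.01, 3.01].

### API

Orientations are given as [roll, pitch, yaw] about the fixed x, y, z axes, in that order (R = Rz(yaw) Ry(pitch) Rx(roll)).
In Python, from workcell import observe, imaging, bot gives the robot as it stands.
- The arm moves only by the tool send_rows, never from a script. Its argument "plan" is text: rows parted by semicolons, each of 7 numbers parted by spaces: the shift along the tool's x, y, z in m, then the turn, a rotation vector about the tool's x, y, z in degrees, then the finger opening in m, from 0 to 0.0854. In form: dx dy dz rx ry rz claw; .... A call has 1 to 10 rows; each row is the pose to reach, as a shift and turn from the pose commanded when the call began, along the tool's axes at that moment; what a row does not reach only later rows make up. A row lasts 1/12 s, in which the tool goes at most 41.7 mm and 7.16 degrees, less where a joint would pass 70% of its speed; a pose out of reach is approached as far as the arm can. A call with a gripper value outside its range is refused whole. The fingers move at their own pace and stop on an object; "grip_force" is the grip in N (left out, the last holds). Time passes only in rows, so rows that repeat a pose let the fingers close. It gives the time, the measured TCP pose, the force, the opening and the grip force at its end, in the units of the state.
- observe(): the state, without advancing time (a new reading comes with each control period).
- imaging.grab_frame(name): name is "side" or "top"; returns a dict with "color" (400x640x3 uint8, red, green, blue), "fx", "fy", "cx", "cy" (pixels), "dist_coeffs" ([k1, k2, p1, p2, k3] as OpenCV has them; the pictures are not rectified), "eye" and "orientation" of the camera in the world. Camera axes: x right, y down, z forward; pixel columns grow to the right and rows downward; lengths in m; the calibration is good to about 2 mm. A picture is of the moment at which its call begins. There is no depth.
- bot.job_done(): hands the job in; it is judged then, once.
The state is a dict: "clock": time; "qpos": joint angles; "qd": joint speeds; "joint_efforts": joint torques, N m; "position": TCP position; "tool_rot": TCP orientation; "force": force on the tool from outside, world axes, zero at the start; "moment": the same for the moment, N m; "grip_width": finger opening in m; "finger_force": force on a finger pad.
Only numpy, scipy, OpenCV 4.12 (cv2) and the standard library are available. Lean on these libraries where they do the work, as an engineer would, in place of code of your own. Each camera call takes 0.05 s, during which the arm holds its last target. There are 200 camera calls.

### The job

Move the four door knob sets from the dark carrying rack to the empty pale display rack in the same order: the set now nearest to you goes into the nearest slots, and so on to the farthest. Lower each one, do not drop it, so that both ends of its spindle rest on the bottoms of a facing pair of slots with one knob outside each rail, and leave the rim lock where it lies.

Things in the scene. Friction and masses are not known exactly. Their poses are not given: they have to be found in the camera images.
- ball_mid (a point): Knob set: two plain round brass balls, 48 mm in diameter, set 200 mm long, one on each end of a bare 8 mm square steel spindle; loose, 0.3 to 0.7 kg. The point is the middle of the spindle, on its axis, the balance point; y along the spindle, z up. 88 mm of bare spindle lies between the knobs' collars (27 mm across).
- faceted_mid (a point): Knob set: two eight-sided faceted glass knobs on brass necks, 52 mm across, set 184 mm long, one on each end of a bare 8 mm square steel spindle; loose, 0.3 to 0.7 kg. The point is the middle of the spindle, on its axis, the balance point; y along the spindle, z up. 88 mm of bare spindle lies between the knobs' collars (27 mm across).
- beehive_mid (a point): Knob set: two brass beehive knobs, ringed cones tapering outwards from 46 mm across, set 192 mm long, one on each end of a bare 8 mm square steel spindle; loose, 0.3 to 0.7 kg. The point is the middle of the spindle, on its axis, the balance point; y along the spindle, z up. 88 mm of bare spindle lies between the knobs' collars (27 mm across).
- bun_mid (a point): Knob set: two flat nickel bun knobs, 56 mm across and only 20 mm thick, set 148 mm long, one on each end of a bare 8 mm square steel spindle; loose, 0.3 to 0.7 kg. The point is the middle of the spindle, on its axis, the balance point; y along the spindle, z up. 88 mm of bare spindle lies between the knobs' collars (27 mm across).
- saddle_ball: Saddle of the dark carrying rack where the ball set starts: fixed plywood block 50 (x) by 84 (y) by 58 mm high; slotted uprights at y = +30.5 and -30.5 mm, 11 mm thick. Slots as in the display; seated spindle axis 44 mm above the origin (centre of underside, 15 mm above the shelf). The four saddles are alike, in a row along x (away from the robot), 72 mm apart.
- saddle_faceted: Saddle of the dark carrying rack where the faceted set starts: fixed plywood block 50 (x) by 84 (y) by 58 mm high; slotted uprights at y = +30.5 and -30.5 mm, 11 mm thick. Slots as in the display; seated spindle axis 44 mm above the origin (centre of underside, 15 mm above the shelf). The four saddles are alike, in a row along x (away from the robot), 72 mm apart.
- saddle_beehive: Saddle of the dark carrying rack where the beehive set starts: fixed plywood block 50 (x) by 84 (y) by 58 mm high; slotted uprights at y = +30.5 and -30.5 mm, 11 mm thick. Slots as in the display; seated spindle axis 44 mm above the origin (centre of underside, 15 mm above the shelf). The four saddles are alike, in a row along x (away from the robot), 72 mm apart.
- saddle_bun: Saddle of the dark carrying rack where the bun set starts: fixed plywood block 50 (x) by 84 (y) by 58 mm high; slotted uprights at y = +30.5 and -30.5 mm, 11 mm thick. Slots as in the display; seated spindle axis 44 mm above the origin (centre of underside, 15 mm above the shelf). The four saddles are alike, in a row along x (away from the robot), 72 mm apart.
- display: Empty pale rack, fixed: plinth 310 (x) by 116 by 15 mm; rails along x at y = +30.5 and -30.5 mm, 11 mm thick, tops at z 73. Stations at x = -108, -36, 36, 108 mm: slots in both rails 11 mm wide, 8 deep, under a mouth flaring to 26 mm over 10 mm. Seated spindle: along y, axis at z 59; 8 mm end play each way. Origin: centre of underside, on the shelf; x away from the robot. Left or right of the carrier.
- rimlock_mid (a point): Cast iron rim lock lying on the shelf between the two racks: loose, 125 (x) by 82 (y) by 22 mm, 0.9 kg. The point is its centre, 11 mm above the shelf. Not part of the job.
Not all that is in view belongs to the job. What is shaped like the part that bears ball_mid but blue or green is not meant.

How it is judged:
At the end, for the whole second after the job is handed in: All four sets lie in the display rack in the front-to-back order they had in the carrier, each within 8 mm of its station, bottomed in both slots (height within 4 mm, level within 0.06 rad, square within 0.15 rad, centred within 13 mm), released and at rest (((world x of saddle_ball between 0.3 and 0.4805 m and x of ball_mid in the frame of display between -0.116 and -0.1 m) or (world x of saddle_ball between 0.4805 and 0.5525 m and x of ball_mid in the frame of display between -0.044 and -0.028 m) or (world x of saddle_ball between 0.5525 and 0.6245 m and x of ball_mid in the frame of display between 0.028 and 0.044 m) or (world x of saddle_ball between 0.6245 and 0.9 m and x of ball_mid in the frame of display between 0.1 and 0.116 m)) and z of ball_mid in the frame of display between 0.055 and 0.063 m and y of ball_mid in the frame of display between -0.013 and 0.013 m and angle between ball_mid's own y axis and vertical between 1.5108 and 1.6308 rad and angle between the y axis of each of ball_mid, faceted_mid, beehive_mid, bun_mid and the y axis of display, either way round below 0.15 rad and linear speed of each of ball, faceted, beehive, bun below 0.02 m/s and ((world x of saddle_faceted between 0.3 and 0.4805 m and x of faceted_mid in the frame of display between -0.116 and -0.1 m) or (world x of saddle_faceted between 0.4805 and 0.5525 m and x of faceted_mid in the frame of display between -0.044 and -0.028 m) or (world x of saddle_faceted between 0.5525 and 0.6245 m and x of faceted_mid in the frame of display between 0.028 and 0.044 m) or (world x of saddle_faceted between 0.6245 and 0.9 m and x of faceted_mid in the frame of display between 0.1 and 0.116 m)) and z of faceted_mid in the frame of display between 0.055 and 0.063 m and y of faceted_mid in the frame of display between -0.013 and 0.013 m and angle between faceted_mid's own y axis and vertical between 1.5108 and 1.6308 rad and ((world x of saddle_beehive between 0.3 and 0.4805 m and x of beehive_mid in the frame of display between -0.116 and -0.1 m) or (world x of saddle_beehive between 0.4805 and 0.5525 m and x of beehive_mid in the frame of display between -0.044 and -0.028 m) or (world x of saddle_beehive between 0.5525 and 0.6245 m and x of beehive_mid in the frame of display between 0.028 and 0.044 m) or (world x of saddle_beehive between 0.6245 and 0.9 m and x of beehive_mid in the frame of display between 0.1 and 0.116 m)) and z of beehive_mid in the frame of display between 0.055 and 0.063 m and y of beehive_mid in the frame of display between -0.013 and 0.013 m and angle between beehive_mid's own y axis and vertical between 1.5108 and 1.6308 rad and ((world x of saddle_bun between 0.3 and 0.4805 m and x of bun_mid in the frame of display between -0.116 and -0.1 m) or (world x of saddle_bun between 0.4805 and 0.5525 m and x of bun_mid in the frame of display between -0.044 and -0.028 m) or (world x of saddle_bun between 0.5525 and 0.6245 m and x of bun_mid in the frame of display between 0.028 and 0.044 m) or (world x of saddle_bun between 0.6245 and 0.9 m and x of bun_mid in the frame of display between 0.1 and 0.116 m)) and z of bun_mid in the frame of display between 0.055 and 0.063 m and y of bun_mid in the frame of display between -0.013 and 0.013 m and angle between bun_mid's own y axis and vertical between 1.5108 and 1.6308 rad); the robot touches nothing.
It fails at once if the rim lock is pushed more than 20 mm (distance of rimlock_mid from where it was at the start of the episode above 0.02 m).
It fails at once if the ball set is dropped (falls free of the fingers faster than 0.6 m/s, about 18 mm of fall) (linear speed of ball above 0.6 m/s and contact force between the fingers and ball below 0.3 N).
It fails at once if the faceted set is dropped (falls free of the fingers faster than 0.6 m/s, about 18 mm of fall) (linear speed of faceted above 0.6 m/s and contact force between the fingers and faceted below 0.3 N).
It fails at once if the beehive set is dropped (falls free of the fingers faster than 0.6 m/s, about 18 mm of fall) (linear speed of beehive above 0.6 m/s and contact force between the fingers and beehive below 0.3 N).
It fails at once if the bun set is dropped (falls free of the fingers faster than 0.6 m/s, about 18 mm of fall) (linear speed of bun above 0.6 m/s and contact force between the fingers and bun below 0.3 N).
It also fails if it takes over 93 s, if anything falls off the work surface, if the arm or the gripper's body presses on something with over 40 N, if the wrist force passes 120 N, or if a joint passes its speed limit or range.

## Working session

There is one attempt and no reset: what is moved stays moved. The work goes in short steps, Python scripts to look and compute and a tool call to move; the robot and the scene stay as the last step left them, time stands still between calls to the robot, and variables do not carry over. Pictures are saved under pics/ and viewed, at most 14 in all, crops included, and the job is handed in when it is done.

Besides the shell and the picture viewer there is one more tool, called after "Request:" as name(argument=value, ...) on one line, values as JSON. send_rows: Moves the arm, as the interface text tells. Its arguments: {"type":"object","properties":{"plan":{"type":"string"},"grip_force":{"type":"number"}},"required":["plan"]}

```bash
mkdir -p pics; ls; python3 - <<'E'
from workcell import observe, imaging, bot
import cv2
for n in("top","side"):
    f=imaging.grab_frame(n); cv2.imwrite(f"pics/{n}0.png",f["color"][:,:,::-1])
    print(n,{k:v for k,v in f.items() if k!="color"})
print(observe()); print(bot.tcp_to_grasp)
E
```

```text
pics
top {'fx': 472.2030352535408, 'fy': 472.2030352535408, 'cx': 322.57280746740724, 'cy': 193.03485077316572, 'dist_coeffs': array([-0.1136844,  0.       ,  0.       ,  0.       ,  0.       ]), 'eye': array([0.39962934, 0.12340557, 1.23916616]), 'orientation': array([-3.07797536e+00,  4.67748911e-05, -1.57252126e+00])}
side {'fx': 415.7187823089755, 'fy': 415.7187823089755, 'cx': 320.5218028510577, 'cy': 202.57597337246102, 'dist_coeffs': array([-0.03671204,  0.        ,  0.        ,  0.        ,  0.        ]), 'eye': array([0.37385436, 0.89048392, 0.67328278]), 'orientation': array([-2.22538912,  0.00671459, -3.01629395])}
{'clock': 0.1, 'qpos': array([ 1.14979618,  0.52194856, -0.03635258,  1.59992689,  0.02116254,
        1.02108557, -0.11280008]), 'qd': array([ 3.48271367e-04, -3.57903217e-03, -5.23976152e-04,  4.70342358e-04,
       -9.67235459e-04,  1.09743444e-05,  1.49355742e-03]), 'joint_efforts': array([ 2.15246684e-03, -9.28488922e+01,  1.98334605e+00, -3.70535588e+01,
        1.80625822e-02,  5.36471183e-03,  2.99907853e-06]), 'position': array([ 0.21467512, -0.58666862,  0.23079526]), 'tool_rot': array([-3.14060707e+00,  2.33139375e-05,  3.50790887e-01]), 'force': array([-0.52333541,  1.5963384 , -0.03589878]), 'moment': array([-0.06330398, -0.02636734,  0.02132023]), 'finger_force': 0.0, 'grip_width': 0.0853230746473675}
0.0187
```

View pics/top0.png

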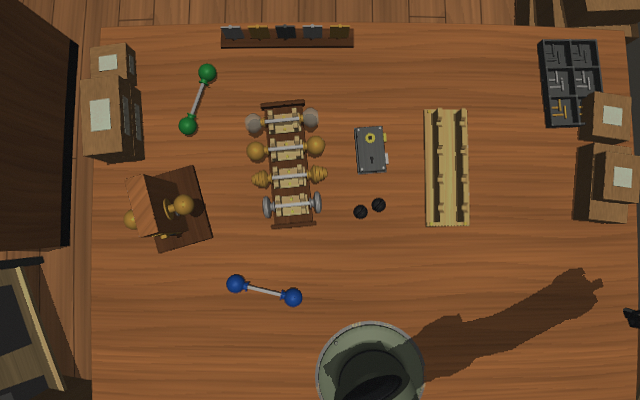

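View pics/side0.png

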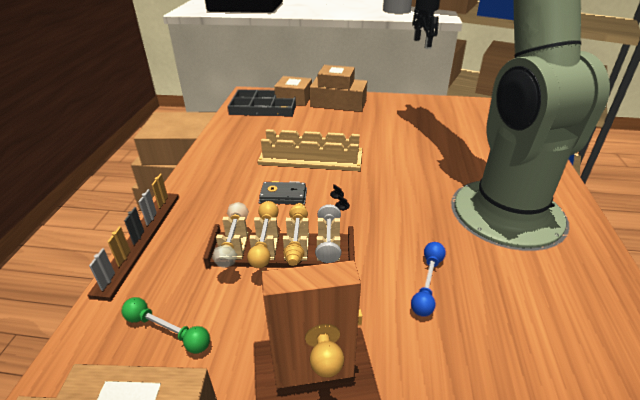

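Top view: x points up and y points left. The sets run near to far as bun (293,205), beehive (290,177), ball (286,149), faceted (283,120). The display is at (447,167) and the lock at (370,149). For ball_mid the candidates are the brass dumbbell (286,149), blue (265,290), green (197,100) and the door sample's ball (183,204). Only the brass one in the carrier fits. I'll confirm it in an enlarged crop.

```bash
python3 - <<'E'
import cv2
a=cv2.imread("pics/top0.png")
cv2.imwrite("pics/crop_car.png",cv2.resize(a[95:235,235:335],None,fx=4.2,fy=4.2,interpolation=cv2.INTER_CUBIC))
cv2.imwrite("pics/crop_dis.png",cv2.resize(a[100:235,345:485],None,fx=4.4,fy=4.4,interpolation=cv2.INTER_CUBIC))
E
```

```text
(no output)
```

View pics/crop_car.png

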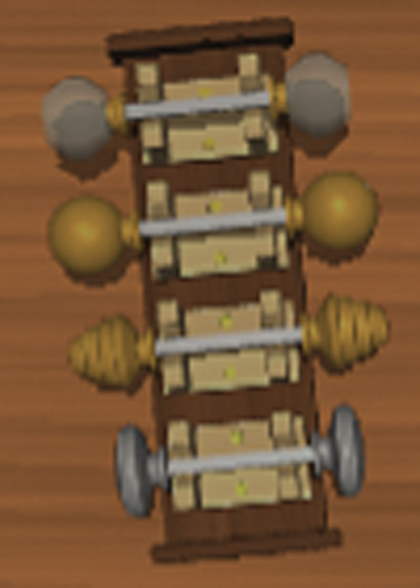

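View pics/crop_dis.png

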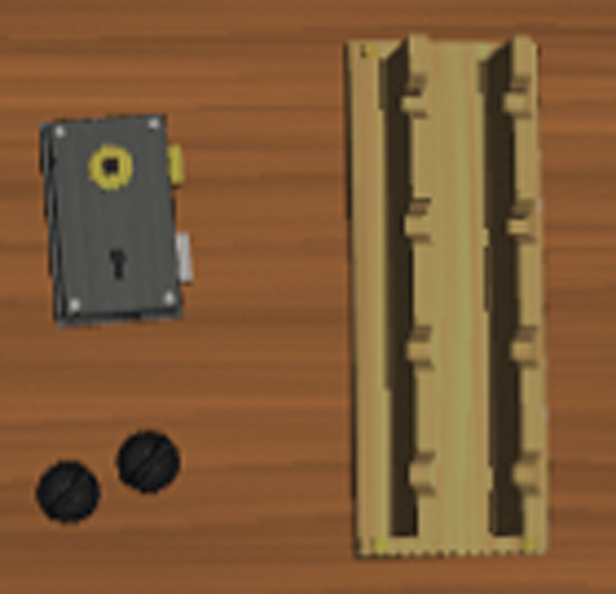

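Confirmed: the plain brass pair is third from the near end in the carrier, at crop row 222. The display shows four slot pairs at crop rows of about 100, 226, 351 and 476.

```bash
cat > h.py <<'E'
import numpy as np, cv2
from scipy.spatial.transform import Rotation as R
from workcell import observe, imaging, bot
def ray(f,px):
    K=np.array([[f["fx"],0,f["cx"]],[0,f["fy"],f["cy"]],[0,0,1]])
    u=cv2.undistortPoints(np.array(px,float).reshape(-1,1,2),K,f["dist_coeffs"]).reshape(-1,2)
    return np.c_[u,np.ones(len(u))]@R.from_euler("xyz",f["orientation"]).as_matrix().T
def onz(f,px,z):
    d=ray(f,px); return f["eye"]+d*((z-f["eye"][2])/d[:,2])[:,None]
def proj(f,P):
    K=np.array([[f["fx"],0,f["cx"]],[0,f["fy"],f["cy"]],[0,0,1]])
    M=R.from_euler("xyz",f["orientation"]).as_matrix().T
    return cv2.projectPoints(np.array(P,float).reshape(-1,1,3),cv2.Rodrigues(M)[0],-M@f["eye"],K,f["dist_coeffs"])[0].reshape(-1,2)
E
python3 - <<'E'
from h import *
np.set_printoptions(precision=4,suppress=True)
f=imaging.grab_frame("top"); s=imaging.grab_frame("side")
c=lambda p:np.array(p,float)/4.2+[235,95]-.4
for n,p in dict(fac=[(127,112),(270,98)],ball=[(141,229),(287,215)],bee=[(156,349),(303,335)],bun=[(168,467),(316,453)]).items():
    w=onz(f,c(p),.059); d=w[0]-w[1]; print(n,w.mean(0)[:2],np.linalg.norm(d),"yaw deg",np.degrees(np.arctan2(-d[0],d[1])), "side px",proj(s,w).round().tolist())
g=lambda p:np.array(p,float)/4.4+[345,100]-.4
# plinth by mask
hsv=cv2.cvtColor(f["color"],cv2.COLOR_RGB2HSV)
print("plinth top corners FL,NL,NR",onz(f,g([(347,42),(358,555),(549,555)]),.015)[:,:2])
w=onz(f,g([(413,101),(417,227),(420,351),(423,476),(516,101),(520,226),(523,350),(526,473)]),.065); print(w[:,:2])
print("lock",onz(f,g([(115,220)]),.022))
a=s["color"][:,:,::-1]
cv2.imwrite("pics/side_dis.png",cv2.resize(a[115:180,245:375],None,fx=6,fy=6,interpolation=cv2.INTER_CUBIC))
print(observe()["clock"])
E
```

```text
fac [0.6618 0.2264] 0.0869280565457162 yaw deg 5.407495035163644 side px [[228.0, 245.0], [235.0, 219.0]]
ball [0.5903 0.2166] 0.08822808841173184 yaw deg 5.3310824342467615 side px [[261.0, 245.0], [267.0, 219.0]]
bee [0.5178 0.207 ] 0.08838517004499222 yaw deg 5.329616955760596 side px [[295.0, 245.0], [298.0, 219.0]]
bun [0.4471 0.1993] 0.08862659513377857 yaw deg 5.32476031025657 side px [[328.0, 245.0], [329.0, 219.0]]
plinth top corners FL,NL,NR [[ 0.7    -0.1446]
 [ 0.3919 -0.1455]
 [ 0.3912 -0.2607]]
[[ 0.6533 -0.1713]
 [ 0.5798 -0.1719]
 [ 0.5083 -0.1721]
 [ 0.4369 -0.1726]
 [ 0.6538 -0.232 ]
 [ 0.5806 -0.2322]
 [ 0.5089 -0.2321]
 [ 0.4384 -0.2324]]
lock [[ 0.5903 -0.0023  0.022 ]]
0.2
```

View pics/side_dis.png

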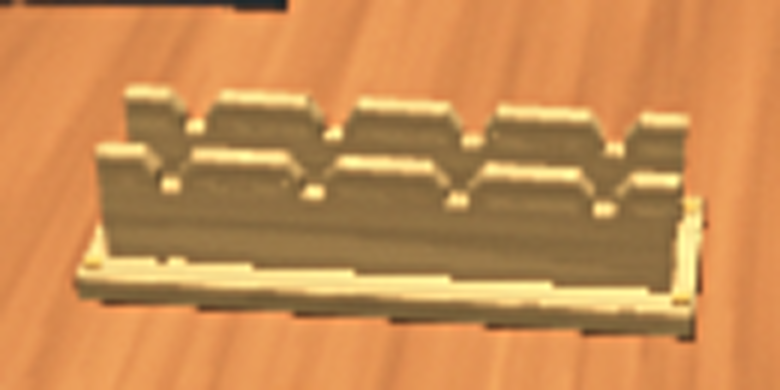

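```bash
python3 - <<'E'
from h import *
np.set_printoptions(precision=4,suppress=True)
f=imaging.grab_frame("top"); s=imaging.grab_frame("side")
g=lambda p:np.array(p,float)/6+[245,115]-.4
print(onz(s,g([(171,187),(314,193),(458,201),(604,210),(196,127),(334,135),(473,142),(614,150)]),.055)[:,:2])
h=lambda p:np.array(p,float)/4.4+[345,100]-.4
print(onz(f,h([(413,101),(417,227),(420,351),(423,476),(516,101),(520,226),(523,350),(526,473)]),.055)[:,:2])
# spindles in side image: grey pixels near predicted midpoints
a=s["color"][:,:,::-1]
cv2.imwrite("pics/side_car.png",cv2.resize(a[195:275,200:350],None,fx=5.3,fy=5.3,interpolation=cv2.INTER_CUBIC))
o=observe();print(o["clock"],R.from_euler("xyz",o["tool_rot"]).as_matrix())
E
```

```text
[[ 0.6538 -0.1678]
 [ 0.5821 -0.1699]
 [ 0.5104 -0.1702]
 [ 0.4385 -0.1696]
 [ 0.6543 -0.2302]
 [ 0.582  -0.2296]
 [ 0.5102 -0.2303]
 [ 0.4381 -0.2301]]
[[ 0.6555 -0.1739]
 [ 0.5814 -0.1744]
 [ 0.5093 -0.1746]
 [ 0.4372 -0.1751]
 [ 0.6559 -0.235 ]
 [ 0.5822 -0.2352]
 [ 0.5099 -0.2352]
 [ 0.4387 -0.2355]]
0.3 [[ 0.9391  0.3436 -0.0001]
 [ 0.3436 -0.9391  0.0003]
 [-0.     -0.0003 -1.    ]]
```

View pics/side_car.png

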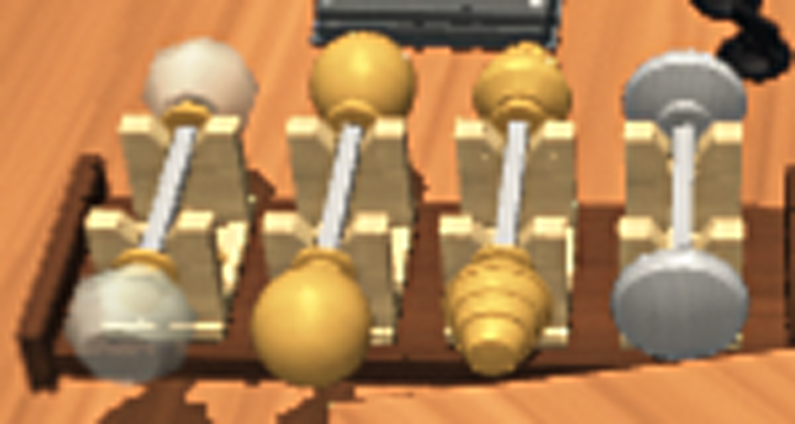

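The side view agrees with the top one: spindles and slots match to about 2–5 mm. Stations are at x .438/.510/.582/.655, y −.2025, yaw ≈ 0, and the carrier is yawed +5.3°. I'll now swing towards the display while turning the tool.

Request:
send_rows(plan="0.3725 -0.276 0.031 0 0 -75 0.05;0.3725 -0.276 0.031 0 0 -75 0.05;0.3725 -0.276 0.031 0 0 -75 0.05;0.3725 -0.276 0.031 0 0 -75 0.05;0.3725 -0.276 0.031 0 0 -75 0.05;0.3725 -0.276 0.031 0 0 -75 0.05;0.3725 -0.276 0.031 0 0 -75 0.05;0.3725 -0.276 0.031 0 0 -75 0.05;0.3725 -0.276 0.031 0 0 -75 0.05;0.3725 -0.276 0.031 0 0 -75 0.05", grip_force=60)

```text
clock: 1.13
position: [0.4442, -0.238, 0.2037]
tool_rot: [3.141, 0.0, 1.607]
force: [1.6, -0.2, 0.3]
grip_width: 0.0499
finger_force: 0.0
```

```bash
cat >> h.py <<'E'
def rel(x,y,z,yaw):
    o=observe(); A=R.from_euler("xyz",o["tool_rot"]); B=R.from_euler("xyz",[np.pi,0,np.radians(yaw)])
    print("clock %.2f"%o["clock"],"pos",o["position"].round(4),"F",o["force"].round(1),"w %.4f"%o["grip_width"],"ff",o["finger_force"])
    print("shift",A.inv().apply(np.array([x,y,z])-o["position"]).round(4),"rv",np.degrees((A.inv()*B).as_rotvec()).round(2))
E
python3 -c "
from h import *
rel(.447,.199,.15,95.3)"
```

```text
clock 1.13 pos [ 0.4442 -0.238   0.2037] F [ 1.6 -0.2  0.3] w 0.0499 ff 0.0
shift [0.4366 0.0185 0.0535] rv [ 0.03  0.02 -3.25]
```

Request:
send_rows(plan="0.4366 0.0185 0.01 0 0 -3.25 0.05;0.4366 0.0185 0.01 0 0 -3.25 0.05;0.4366 0.0185 0.01 0 0 -3.25 0.05;0.4366 0.0185 0.01 0 0 -3.25 0.05;0.4366 0.0185 0.01 0 0 -3.25 0.05;0.4366 0.0185 0.01 0 0 -3.25 0.05;0.4366 0.0185 0.01 0 0 -3.25 0.05;0.4366 0.0185 0.01 0 0 -3.25 0.05;0.4366 0.0185 0.01 0 0 -3.25 0.05;0.4366 0.0185 0.01 0 0 -3.25 0.05")

```text
clock: 1.97
position: [0.4482, 0.1788, 0.1941]
tool_rot: [3.141, 0.0, 1.657]
force: [1.3, -0.1, -0.1]
grip_width: 0.0499
finger_force: 0.0
```

```bash
python3 -c "
from h import *
rel(.447,.199,.12,95.3)"
```

```text
clock 1.97 pos [0.4482 0.1788 0.1941] F [ 1.3 -0.1 -0.1] w 0.0499 ff 0.0
shift [0.0203 0.0005 0.0741] rv [ 0.03  0.01 -0.35]
```

Request:
send_rows(plan="0.0203 0.0005 0.037 0 0 -0.35 0.05;0.0203 0.0005 0.074 0 0 -0.35 0.05;0.0203 0.0005 0.074 0 0 -0.35 0.05;0.0203 0.0005 0.074 0 0 -0.35 0.05")

```text
clock: 2.3
position: [0.4464, 0.1966, 0.1194]
tool_rot: [-3.138, 0.001, 1.664]
force: [0.5, 0.2, 1.5]
grip_width: 0.0499
finger_force: 0.0
```

```bash
python3 - <<'E'
from h import *
s=imaging.grab_frame("side");a=s["color"][:,:,::-1]
cv2.imwrite("pics/s1.png",cv2.resize(a[130:275,200:400],None,fx=4,fy=4,interpolation=cv2.INTER_CUBIC))
rel(.447,.199,.043,95.3)
E
```

```text
clock 2.35 pos [0.4475 0.1966 0.1209] F [ 0.3 -0.5  0.4] w 0.0502 ff 0.0
shift [ 0.0024 -0.0002  0.0779] rv [-0.03  0.02 -0.01]
```

View pics/s1.png

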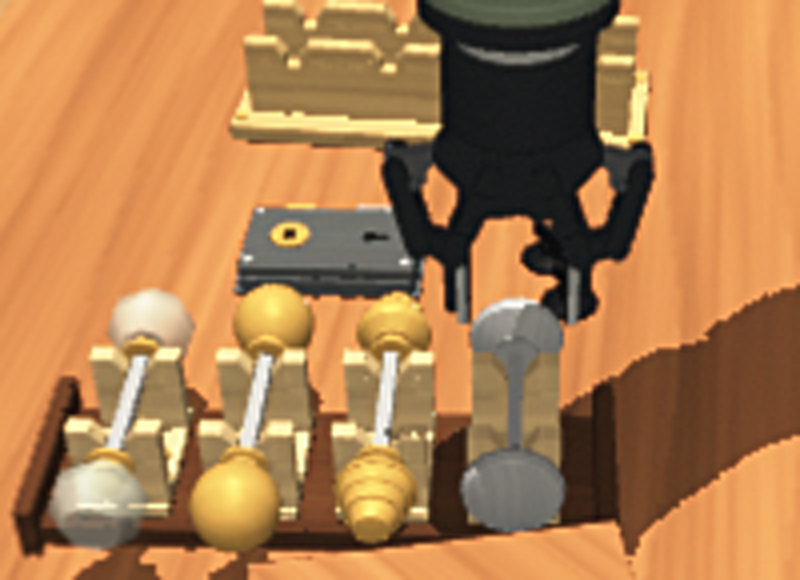

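The fingers straddle the bun spindle evenly (tips at crop 463 and 575, spindle at 515). Next I descend and close.

Request:
send_rows(plan="0.002 0 0.02 0 0 0 0.05;0.002 0 0.04 0 0 0 0.05;0.002 0 0.06 0 0 0 0.05;0.002 0 0.078 0 0 0 0.05;0.002 0 0.078 0 0 0 0.05;0.002 0 0.078 0 0 0 0.0;0.002 0 0.078 0 0 0 0.0;0.002 0 0.078 0 0 0 0.0;0.002 0 0.078 0 0 0 0.0;0.002 0 0.078 0 0 0 0.0")

```text
clock: 3.18
position: [0.4482, 0.1991, 0.0435]
tool_rot: [3.139, -0.0, 1.663]
force: [-1.7, -2.6, 18.3]
grip_width: 0.0064
finger_force: 58.9
```

Request:
send_rows(plan="0 0 0 0 0 0 0;0 0 0 0 0 0 0;0 0 0 0 0 0 0")

```text
clock: 3.43
position: [0.4481, 0.1991, 0.0435]
tool_rot: [3.139, -0.0, 1.663]
force: [-1.3, -3.1, 17.2]
grip_width: 0.0066
finger_force: 58.9
```

Request:
send_rows(plan="0 0 -0.005 0 0 0 0;0 0 -0.015 0 0 0 0;0 0 -0.03 0 0 0 0;0 0 -0.05 0 0 0 0;0 0 -0.075 0 0 0 0;0 0 -0.1 0 0 0 0;0 0 -0.117 0 0 0 0;0 0 -0.117 0 0 0 0")

```text
clock: 4.1
position: [0.4483, 0.1997, 0.1628]
tool_rot: [3.137, -0.001, 1.663]
force: [1.2, 0.8, -3.5]
grip_width: 0.0062
finger_force: 59.1
```

```bash
python3 - <<'E'
from h import *
s=imaging.grab_frame("side");a=s["color"][:,:,::-1]
cv2.imwrite("pics/s2.png",cv2.resize(a[110:275,200:400],None,fx=3.5,fy=3.5,interpolation=cv2.INTER_CUBIC))
rel(.4385,-.2025,.15,90)
E
```

```text
clock 4.15 pos [0.4478 0.1992 0.1609] F [-0.3  0.  -4.5] w 0.0067 ff 59.12916898727417
shift [-0.3991 -0.0463  0.0104] rv [ 0.17 -0.05  5.29]
```

View pics/s2.png

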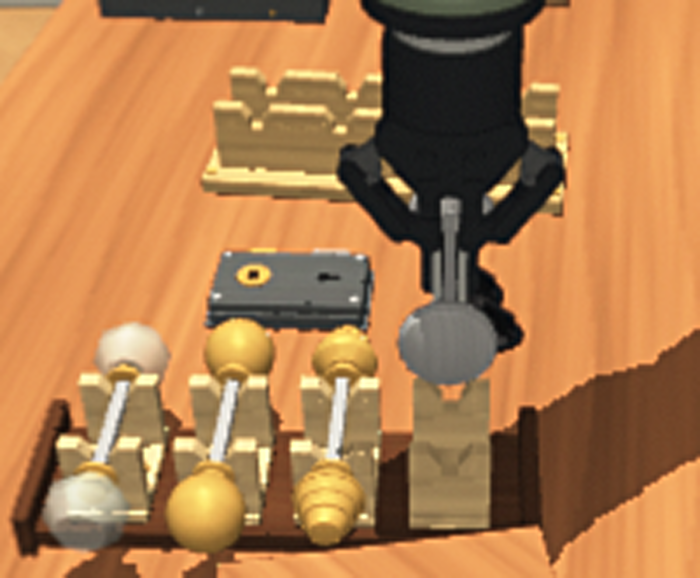

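```bash
python3 - <<'E'
from h import *
s=imaging.grab_frame("side")
p=observe()["position"]+[0,0,.0155]
u=np.array([-.0926,.9957,0])
for t in(-.064,0,.064):print(t,(proj(s,p+t*u)[0]-[200,110])*3.5)
for t in(-10,10):
  r=np.radians(t);print(t,(proj(s,p+.064*(np.cos(r)*u+[0,0,np.sin(r)]))[0]-[200,110])*3.5)
print(observe()["moment"])
E
```

```text
-0.064 [452.44128427 216.0933917 ]
0 [450.7173005  275.96311254]
0.064 [448.77110604 343.40723248]
-10 [448.71106594 357.96759274]
10 [448.895338   326.40463587]
[0.03221326 0.03055564 0.01044624]
```

The bun set hangs level: its near knob is at crop row 340, against 343 predicted for level. Transferring it now.

Request:
send_rows(plan="-0.015 -0.002 0.002 0 0 0.5 0;-0.045 -0.005 0.004 0 0 1.5 0;-0.082 -0.01 0.006 0 0 2.5 0;-0.12 -0.014 0.008 0 0 3.5 0;-0.16 -0.0185 0.0104 0 0 4.5 0;-0.2 -0.023 0.0104 0 0 5.3 0;-0.24 -0.028 0.0104 0 0 5.3 0;-0.28 -0.0325 0.0104 0 0 5.3 0;-0.32 -0.037 0.0104 0 0 5.3 0;-0.355 -0.041 0.0104 0 0 5.3 0")

```text
clock: 5.03
position: [0.4379, -0.1607, 0.1476]
tool_rot: [-3.14, -0.0, 1.57]
force: [1.4, -0.7, -4.0]
grip_width: 0.0067
finger_force: 59.1
```

```bash
python3 - <<'E'
from h import *
rel(.4385,-.2025,.11,90)
E
```

```text
clock 5.03 pos [ 0.4379 -0.1607  0.1476] F [ 1.4 -0.7 -4. ] w 0.0067 ff 59.07464683055878
shift [-0.0418  0.0007  0.0376] rv [-0.11 -0.02 -0.03]
```

Request:
send_rows(plan="-0.02 0.0005 0.01 0 0 0 0;-0.036 0.0007 0.02 0 0 0 0;-0.042 0.0007 0.03 0 0 0 0;-0.042 0.0007 0.038 0 0 0 0;-0.042 0.0007 0.038 0 0 0 0;-0.042 0.0007 0.038 0 0 0 0")

```text
clock: 5.53
position: [0.4398, -0.1984, 0.11]
tool_rot: [-3.14, -0.001, 1.573]
force: [0.6, 0.5, -4.0]
grip_width: 0.0065
finger_force: 59.0
```

```bash
python3 - <<'E'
from h import *
rel(.4385,-.2025,.044,90)
E
```

```text
clock 5.53 pos [ 0.4398 -0.1984  0.11  ] F [ 0.6  0.5 -4. ] w 0.0065 ff 59.03408646583557
shift [-0.0042 -0.0013  0.066 ] rv [-0.07 -0.07  0.15]
```

Request:
send_rows(plan="-0.004 -0.001 0.015 0 0 0 0;-0.004 -0.001 0.03 0 0 0 0;-0.004 -0.001 0.042 0 0 0 0;-0.004 -0.001 0.05 0 0 0 0;-0.004 -0.001 0.056 0 0 0 0;-0.004 -0.001 0.06 0 0 0 0;-0.004 -0.001 0.063 0 0 0 0;-0.004 -0.001 0.065 0 0 0 0;-0.004 -0.001 0.065 0 0 0 0")

```text
clock: 6.28
position: [0.439, -0.2042, 0.0456]
tool_rot: [3.141, 0.0, 1.571]
force: [-0.6, 0.5, -4.6]
grip_width: 0.0064
finger_force: 59.0
```

```bash
python3 - <<'E'
from h import *
s=imaging.grab_frame("side");a=s["color"][:,:,::-1]
cv2.imwrite("pics/s3.png",cv2.resize(a[80:200,240:400],None,fx=5,fy=5,interpolation=cv2.INTER_CUBIC))
rel(.4385,-.2025,.044,90)
E
```

```text
clock 6.33 pos [ 0.439  -0.2043  0.0458] F [ 0.1  1.  -4.7] w 0.0061 ff 59.03750002384186
shift [ 0.0018 -0.0005  0.0018] rv [0.01 0.01 0.02]
```

View pics/s3.png

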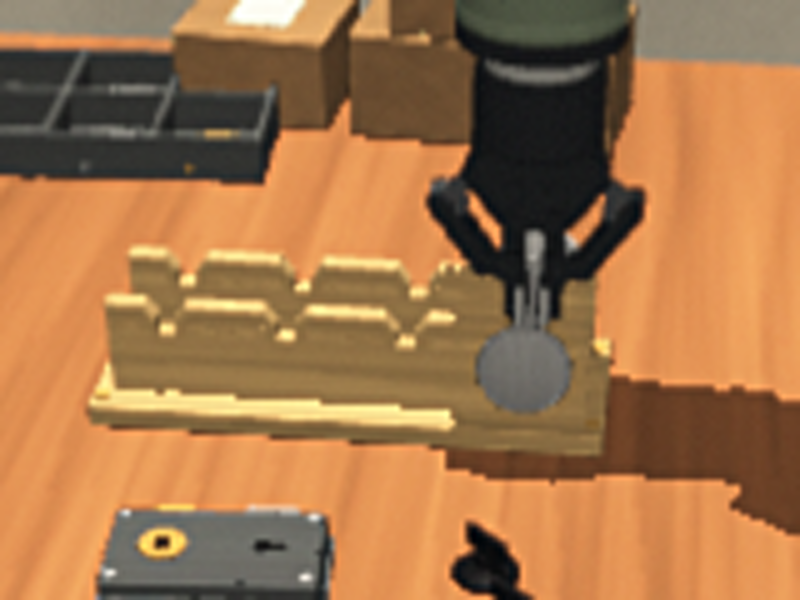

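The bun set is between the slot walls with no contact force yet. I lower it the last few mm and feel for the bottom.

Request:
send_rows(plan="0.001 0 0.0015 0 0 0 0;0.001 0 0.003 0 0 0 0;0.001 0 0.003 0 0 0 0")

```text
clock: 6.58
position: [0.4392, -0.2032, 0.0435]
tool_rot: [3.141, 0.001, 1.571]
force: [-6.1, 2.6, 21.1]
grip_width: 0.0062
finger_force: 62.3
```

Request:
send_rows(plan="0 0 -0.001 0 0 0 0;0 0 -0.001 0 0 0 0.035;0 0 -0.001 0 0 0 0.035;0 0 -0.001 0 0 0 0.035;0 0 -0.001 0 0 0 0.035;0 0 -0.02 0 0 0 0.035;0 0 -0.05 0 0 0 0.04;0 0 -0.085 0 0 0 0.05;0 0 -0.12 0 0 0 0.05;0 0 -0.12 0 0 0 0.05")

```text
clock: 7.42
position: [0.4412, -0.2039, 0.1679]
tool_rot: [3.135, 0.003, 1.571]
force: [1.4, 0.1, 0.3]
grip_width: 0.0501
finger_force: 0.0
```

```bash
python3 - <<'E'
from h import *
rel(.518,.207,.165,95.3)
E
```

```text
clock 7.42 pos [ 0.4412 -0.2039  0.1679] F [1.4 0.1 0.3] w 0.0501 ff 0.0
shift [0.4109 0.0768 0.0022] rv [ 0.36  0.19 -5.3 ]
```

Request:
send_rows(plan="0.41 0.079 0 0 0 -5.3 0.05;0.41 0.079 0 0 0 -5.3 0.05;0.41 0.079 0 0 0 -5.3 0.05;0.41 0.079 0 0 0 -5.3 0.05;0.41 0.079 0 0 0 -5.3 0.05;0.41 0.079 0 0 0 -5.3 0.05;0.41 0.079 0 0 0 -5.3 0.05;0.41 0.079 0 0 0 -5.3 0.05;0.41 0.079 0 0 0 -5.3 0.05;0.41 0.079 0 0 0 -5.3 0.05")

```text
clock: 8.25
position: [0.5176, 0.208, 0.1625]
tool_rot: [3.142, 0.0, 1.664]
force: [0.8, -0.7, -0.1]
grip_width: 0.0502
finger_force: 0.0
```

Request:
send_rows(plan="0 0 0 0 0 0 0.05;0 0 0 0 0 0 0.05")

```text
clock: 8.42
position: [0.5171, 0.2086, 0.1622]
tool_rot: [-3.141, -0.001, 1.668]
force: [-0.0, -1.2, -0.0]
grip_width: 0.0502
finger_force: 0.0
```

```bash
python3 - <<'E'
from h import *
# check bun set seat: grey mask in side image near display station 1
s=imaging.grab_frame("side"); cv2.imwrite("pics/s4.png",cv2.resize(s["color"][80:270,200:380,::-1],None,fx=3.1,fy=3.1,interpolation=cv2.INTER_CUBIC))
print(proj(s,[[.438,-.2025+.064,.059]]))
hs=cv2.cvtColor(s["color"],cv2.COLOR_RGB2HSV); m=((hs[...,1]<50)&(hs[...,2]>70)).astype(np.uint8)[100:200,310:380]
n,l,st,c=cv2.connectedComponentsWithStats(m)
print(st[1:][st[1:,4]>20],c[1:][st[1:,4]>20]+[310,100])
rel(.518,.207,.043,95.3)
E
```

```text
[[344.63763612 153.87172246]]
[[ 25  26  21  37 390]] [[345.34102564 145.92564103]]
clock 8.47 pos [0.5173 0.2065 0.1621] F [ 0.4 -0.7 -0.3] w 0.0502 ff 0.0
shift [0.0005 0.0009 0.1191] rv [-0.04  0.01  0.1 ]
```

View pics/s4.png

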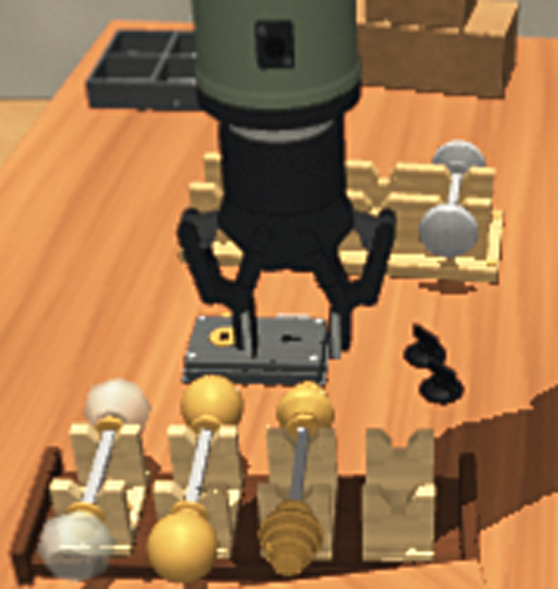

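The bun set sits in the near slots, one knob outside each rail (crop 448,230 and 458,155). Next is the beehive set: descend and grip.

Request:
send_rows(plan="0 0.001 0.035 0 0 0 0.05;0 0.001 0.065 0 0 0 0.05;0 0.001 0.09 0 0 0 0.05;0 0.001 0.11 0 0 0 0.05;0 0.001 0.119 0 0 0 0.05;0 0.001 0.119 0 0 0 0.0;0 0.001 0.119 0 0 0 0.0;0 0.001 0.119 0 0 0 0.0;0 0.001 0.119 0 0 0 0.0;0 0.001 0.119 0 0 0 0.0")

```text
clock: 9.3
position: [0.5195, 0.206, 0.045]
tool_rot: [3.139, -0.0, 1.663]
force: [0.1, -0.9, 6.0]
grip_width: 0.0063
finger_force: 58.7
```

Request:
send_rows(plan="0 0 0 0 0 0 0;0 0 0 0 0 0 0;0 0 -0.005 0 0 0 0;0 0 -0.015 0 0 0 0;0 0 -0.03 0 0 0 0;0 0 -0.05 0 0 0 0;0 0 -0.075 0 0 0 0;0 0 -0.1 0 0 0 0;0 0 -0.112 0 0 0 0;0 0 -0.112 0 0 0 0")

```text
clock: 10.13
position: [0.5198, 0.2065, 0.1586]
tool_rot: [3.137, -0.001, 1.663]
force: [0.8, 0.4, -4.6]
grip_width: 0.0062
finger_force: 58.9
```

```bash
python3 - <<'E'
from h import *
rel(.510,-.203,.15,90)
print(observe()["moment"])
E
```

```text
clock 10.13 pos [0.5198 0.2065 0.1586] F [ 0.8  0.4 -4.6] w 0.0062 ff 58.899495005607605
shift [-0.4069 -0.0476  0.008 ] rv [ 0.24 -0.07  5.3 ]
[ 0.05719063 -0.06415875  0.00159886]
```

Request:
send_rows(plan="-0.015 -0.002 0.002 0 0 0.5 0;-0.045 -0.005 0.004 0 0 1.5 0;-0.082 -0.01 0.006 0 0 2.5 0;-0.12 -0.014 0.008 0 0 3.5 0;-0.16 -0.0185 0.008 0 0 4.5 0;-0.2 -0.023 0.008 0 0 5.3 0;-0.24 -0.028 0.008 0 0 5.3 0;-0.28 -0.0325 0.008 0 0 5.3 0;-0.32 -0.037 0.008 0 0 5.3 0;-0.355 -0.041 0.008 0 0 5.3 0")

```text
clock: 10.97
position: [0.5091, -0.1543, 0.1462]
tool_rot: [-3.14, 0.0, 1.57]
force: [1.4, -0.2, -5.0]
grip_width: 0.0062
finger_force: 58.9
```

Request:
send_rows(plan="-0.03 -0.002 0.01 0 0 0 0;-0.045 -0.002 0.02 0 0 0 0;-0.05 -0.002 0.03 0 0 0 0;-0.05 -0.002 0.04 0 0 0 0;-0.05 -0.002 0.04 0 0 0 0;-0.05 -0.002 0.04 0 0 0 0;-0.05 -0.002 0.04 0 0 0 0")

```text
clock: 11.55
position: [0.5091, -0.1997, 0.1077]
tool_rot: [3.141, -0.0, 1.573]
force: [-0.7, 0.1, -4.2]
grip_width: 0.0068
finger_force: 58.8
```

```bash
python3 - <<'E'
from h import *
rel(.510,-.203,.045,90)
s=imaging.grab_frame("side"); cv2.imwrite("pics/s5.png",cv2.resize(s["color"][80:200,240:400,::-1],None,fx=4.5,fy=4.5,interpolation=cv2.INTER_CUBIC))
p=observe()["position"]+[0,0,.0145]
print((proj(s,[p+[0,.085,0],p-[0,.085,0]])-[240,80])*4.5)
E
```

```text
clock 11.55 pos [ 0.5091 -0.1997  0.1077] F [-0.7  0.1 -4.2] w 0.0068 ff 58.83082151412964
shift [-0.0033  0.0009  0.0627] rv [ 0.01 -0.03  0.14]
[[354.2384229  255.33768567]
 [386.23610752 135.98459487]]
```

View pics/s5.png

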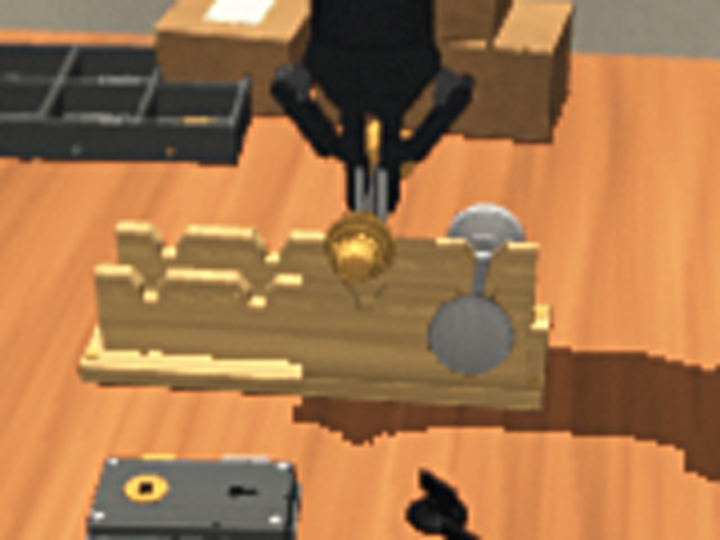

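The beehive set is level, with its knob tip at (360,258), right above the second slot at (370,298). Lowering it.

Request:
send_rows(plan="-0.003 0.001 0.015 0 0 0 0;-0.003 0.001 0.03 0 0 0 0;-0.003 0.001 0.042 0 0 0 0;-0.003 0.001 0.05 0 0 0 0;-0.003 0.001 0.055 0 0 0 0;-0.003 0.001 0.059 0 0 0 0;-0.003 0.001 0.061 0 0 0 0;-0.003 0.001 0.062 0 0 0 0;-0.003 0.001 0.062 0 0 0 0")

```text
clock: 12.35
position: [0.5099, -0.2042, 0.0457]
tool_rot: [3.141, 0.0, 1.571]
force: [-0.5, 0.3, -3.9]
grip_width: 0.0062
finger_force: 58.8
```

Request:
send_rows(plan="0 0 0.001 0 0 0 0;0 0 0.001 0 0 0 0")

```text
clock: 12.52
position: [0.51, -0.2043, 0.0451]
tool_rot: [3.141, 0.0, 1.571]
force: [-0.0, -0.4, 0.6]
grip_width: 0.0063
finger_force: 59.5
```

Contact is starting (the force went from −4 to +0.6 N). One more mm, then release.

Request:
send_rows(plan="0 0 0.001 0 0 0 0;0 0 0.001 0 0 0 0")

```text
clock: 12.68
position: [0.5101, -0.2043, 0.0449]
tool_rot: [3.141, 0.001, 1.571]
force: [-7.2, 2.5, 22.4]
grip_width: 0.0062
finger_force: 62.3
```

Request:
send_rows(plan="0 0 0 0 0 0 0.035;0 0 0 0 0 0 0.035;0 0 0 0 0 0 0.035;0 0 0 0 0 0 0.035;0 0 -0.02 0 0 0 0.035;0 0 -0.05 0 0 0 0.04;0 0 -0.085 0 0 0 0.05;0 0 -0.12 0 0 0 0.05;0 0 -0.12 0 0 0 0.05;0 0 -0.12 0 0 0 0.05")

```text
clock: 13.52
position: [0.5106, -0.2047, 0.1654]
tool_rot: [3.138, 0.001, 1.571]
force: [-1.0, 0.9, 0.1]
grip_width: 0.0496
finger_force: 0.0
```

```bash
python3 - <<'E'
from h import *
rel(.591,.2165,.165,95.3)
E
```

```text
clock 13.52 pos [ 0.5106 -0.2047  0.1654] F [-1.   0.9  0.1] w 0.0496 ff 0.0
shift [ 0.4212  0.0804 -0.    ] rv [ 0.18  0.09 -5.31]
```

Request:
send_rows(plan="0.421 0.081 0 0 0 -5.3 0.05;0.421 0.081 0 0 0 -5.3 0.05;0.421 0.081 0 0 0 -5.3 0.05;0.421 0.081 0 0 0 -5.3 0.05;0.421 0.081 0 0 0 -5.3 0.05;0.421 0.081 0 0 0 -5.3 0.05;0.421 0.081 0 0 0 -5.3 0.05;0.421 0.081 0 0 0 -5.3 0.05;0.421 0.081 0 0 0 -5.3 0.05;0.421 0.081 0 0 0 -5.3 0.05")

```text
clock: 14.35
position: [0.5879, 0.2068, 0.1623]
tool_rot: [-3.14, 0.001, 1.664]
force: [1.1, -1.4, 1.2]
grip_width: 0.05
finger_force: 0.0
```

Request:
send_rows(plan="0.008 0.001 0.03 0 0 0 0.05;0.008 0.001 0.03 0 0 0 0.05;0.008 0.001 0.03 0 0 0 0.05;0.008 0.001 0.03 0 0 0 0.05")

```text
clock: 14.68
position: [0.5885, 0.2121, 0.1334]
tool_rot: [-3.141, 0.001, 1.663]
force: [-0.6, 0.4, 0.9]
grip_width: 0.0502
finger_force: 0.0
```

```bash
python3 - <<'E'
from h import *
rel(.591,.2165,.0435,95.3)
s=imaging.grab_frame("side"); cv2.imwrite("pics/s6.png",cv2.resize(s["color"][100:270,210:380,::-1],None,fx=3.5,fy=3.5,interpolation=cv2.INTER_CUBIC))
E
```

```text
clock 14.68 pos [0.5885 0.2121 0.1334] F [-0.6  0.4  0.9] w 0.0502 ff 0.0
shift [0.0042 0.0029 0.0899] rv [-0.05  0.04 -0.02]
```

View pics/s6.png

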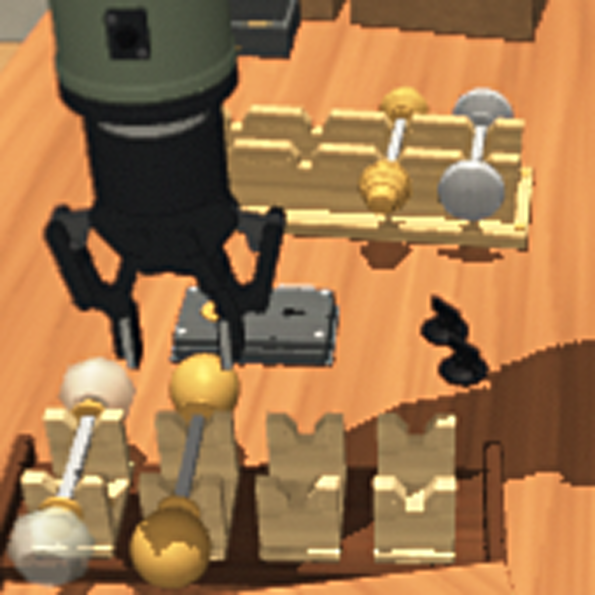

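The beehive set is seated in slot 2 (crop 385,185 and 403,103). Now grasp the ball set.

Request:
send_rows(plan="0.003 0.0025 0.025 0 0 0 0.05;0.003 0.0025 0.05 0 0 0 0.05;0.003 0.0025 0.07 0 0 0 0.05;0.003 0.0025 0.085 0 0 0 0.05;0.003 0.0025 0.089 0 0 0 0.05;0.003 0.0025 0.089 0 0 0 0.0;0.003 0.0025 0.089 0 0 0 0.0;0.003 0.0025 0.089 0 0 0 0.0;0.003 0.0025 0.089 0 0 0 0.0;0.003 0.0025 0.089 0 0 0 0.0")

```text
clock: 15.57
position: [0.5916, 0.2164, 0.046]
tool_rot: [3.14, -0.0, 1.663]
force: [-0.2, -0.9, 7.3]
grip_width: 0.0065
finger_force: 58.8
```

Request:
send_rows(plan="0 0 0 0 0 0 0;0 0 0 0 0 0 0;0 0 -0.005 0 0 0 0;0 0 -0.015 0 0 0 0;0 0 -0.03 0 0 0 0;0 0 -0.05 0 0 0 0;0 0 -0.075 0 0 0 0;0 0 -0.1 0 0 0 0;0 0 -0.112 0 0 0 0;0 0 -0.112 0 0 0 0")

```text
clock: 16.4
position: [0.5921, 0.2168, 0.1602]
tool_rot: [3.137, -0.001, 1.663]
force: [0.6, -0.3, -5.5]
grip_width: 0.0062
finger_force: 58.9
```

```bash
python3 - <<'E'
from h import *
rel(.582,-.203,.15,90)
print(observe()["moment"])
E
```

```text
clock 16.40 pos [0.5921 0.2168 0.1602] F [ 0.6 -0.3 -5.5] w 0.0062 ff 58.914894461631775
shift [-0.4171 -0.0489  0.0095] rv [ 0.27 -0.08  5.3 ]
[ 0.0150538  -0.04236992 -0.02822634]
```

Request:
send_rows(plan="-0.015 -0.002 0.002 0 0 0.5 0;-0.045 -0.005 0.004 0 0 1.5 0;-0.082 -0.01 0.006 0 0 2.5 0;-0.12 -0.014 0.008 0 0 3.5 0;-0.16 -0.0188 0.008 0 0 4.5 0;-0.2 -0.0235 0.008 0 0 5.3 0;-0.24 -0.028 0.008 0 0 5.3 0;-0.28 -0.033 0.008 0 0 5.3 0;-0.32 -0.0375 0.008 0 0 5.3 0;-0.36 -0.042 0.008 0 0 5.3 0")

```text
clock: 17.23
position: [0.581, -0.1484, 0.1473]
tool_rot: [-3.14, -0.0, 1.571]
force: [0.7, -0.9, -5.3]
grip_width: 0.0061
finger_force: 58.9
```

Request:
send_rows(plan="-0.03 -0.002 0.01 0 0 0 0;-0.05 -0.002 0.02 0 0 0 0;-0.057 -0.002 0.03 0 0 0 0;-0.057 -0.002 0.04 0 0 0 0;-0.057 -0.002 0.04 0 0 0 0;-0.057 -0.002 0.04 0 0 0 0;-0.057 -0.002 0.04 0 0 0 0")

```text
clock: 17.82
position: [0.5807, -0.2016, 0.1088]
tool_rot: [3.141, -0.001, 1.573]
force: [0.3, 0.8, -6.4]
grip_width: 0.0059
finger_force: 58.9
```

```bash
python3 - <<'E'
from h import *
rel(.582,-.203,.047,90)
E
```

```text
clock 17.82 pos [ 0.5807 -0.2016  0.1088] F [ 0.3  0.8 -6.4] w 0.0059 ff 58.87436628341675
shift [-0.0015  0.0013  0.0618] rv [ 0.01 -0.03  0.13]
```

Request:
send_rows(plan="-0.001 0.001 0.015 0 0 0 0;-0.001 0.001 0.03 0 0 0 0;-0.001 0.001 0.042 0 0 0 0;-0.001 0.001 0.05 0 0 0 0;-0.001 0.001 0.055 0 0 0 0;-0.001 0.001 0.058 0 0 0 0;-0.001 0.001 0.06 0 0 0 0;-0.001 0.001 0.061 0 0 0 0;-0.001 0.001 0.061 0 0 0 0")

```text
clock: 18.57
position: [0.5815, -0.2042, 0.0478]
tool_rot: [3.141, 0.0, 1.571]
force: [0.1, -0.0, -5.3]
grip_width: 0.0062
finger_force: 58.9
```

Request:
send_rows(plan="0 0 0.001 0 0 0 0;0 0 0.001 0 0 0 0")

```text
clock: 18.73
position: [0.5815, -0.2042, 0.0468]
tool_rot: [3.141, 0.0, 1.571]
force: [-0.1, 0.1, -5.1]
grip_width: 0.0061
finger_force: 58.9
```

Request:
send_rows(plan="0 0 0.001 0 0 0 0;0 0 0.001 0 0 0 0")

```text
clock: 18.9
position: [0.5816, -0.2042, 0.0461]
tool_rot: [3.141, 0.0, 1.571]
force: [-1.4, -0.2, 1.0]
grip_width: 0.0061
finger_force: 59.7
```

Request:
send_rows(plan="0 0 0.0007 0 0 0 0;0 0 0.0007 0 0 0 0")

```text
clock: 19.07
position: [0.5816, -0.2042, 0.0459]
tool_rot: [3.141, 0.001, 1.571]
force: [-6.2, 1.1, 14.4]
grip_width: 0.0062
finger_force: 61.4
```

Bottomed. Release, rise and go for the faceted set.

Request:
send_rows(plan="0 0 0 0 0 0 0.035;0 0 0 0 0 0 0.035;0 0 0 0 0 0 0.035;0 0 0 0 0 0 0.035;0 0 -0.02 0 0 0 0.035;0 0 -0.05 0 0 0 0.04;0 0 -0.085 0 0 0 0.05;0 0 -0.12 0 0 0 0.05;0 0 -0.12 0 0 0 0.05;0 0 -0.12 0 0 0 0.05")

```text
clock: 19.9
position: [0.5823, -0.2045, 0.1668]
tool_rot: [3.138, 0.001, 1.571]
force: [0.1, 0.5, -1.0]
grip_width: 0.0499
finger_force: 0.0
```

```bash
python3 - <<'E'
from h import *
rel(.6625,.226,.165,95.3)
E
```

```text
clock 19.90 pos [ 0.5823 -0.2045  0.1668] F [ 0.1  0.5 -1. ] w 0.0499 ff 0.0
shift [0.4305 0.0802 0.0015] rv [ 0.18  0.08 -5.3 ]
```

Request:
send_rows(plan="0.43 0.0805 0 0 0 -5.3 0.05;0.43 0.0805 0 0 0 -5.3 0.05;0.43 0.0805 0 0 0 -5.3 0.05;0.43 0.0805 0 0 0 -5.3 0.05;0.43 0.0805 0 0 0 -5.3 0.05;0.43 0.0805 0 0 0 -5.3 0.05;0.43 0.0805 0 0 0 -5.3 0.05;0.43 0.0805 0 0 0 -5.3 0.05;0.43 0.0805 0 0 0 -5.3 0.05;0.43 0.0805 0 0 0 -5.3 0.05")

```text
clock: 20.73
position: [0.6575, 0.2073, 0.1635]
tool_rot: [-3.14, 0.001, 1.664]
force: [0.9, -1.2, 0.2]
grip_width: 0.0504
finger_force: 0.0
```

Request:
send_rows(plan="0.018 0.002 0.03 0 0 0 0.05;0.018 0.002 0.03 0 0 0 0.05;0.018 0.002 0.03 0 0 0 0.05;0.018 0.002 0.03 0 0 0 0.05")

```text
clock: 21.07
position: [0.6582, 0.2227, 0.1343]
tool_rot: [-3.141, 0.001, 1.663]
force: [0.6, -0.2, 0.6]
grip_width: 0.0499
finger_force: 0.0
```

```bash
python3 - <<'E'
from h import *
rel(.6625,.226,.0435,95.3)
s=imaging.grab_frame("side"); cv2.imwrite("pics/s7.png",cv2.resize(s["color"][100:270,190:380,::-1],None,fx=3.5,fy=3.5,interpolation=cv2.INTER_CUBIC))
E
```

```text
clock 21.07 pos [0.6582 0.2227 0.1343] F [ 0.6 -0.2  0.6] w 0.0499 ff 0.0
shift [0.0029 0.0047 0.0908] rv [-0.05  0.05 -0.01]
```

View pics/s7.png

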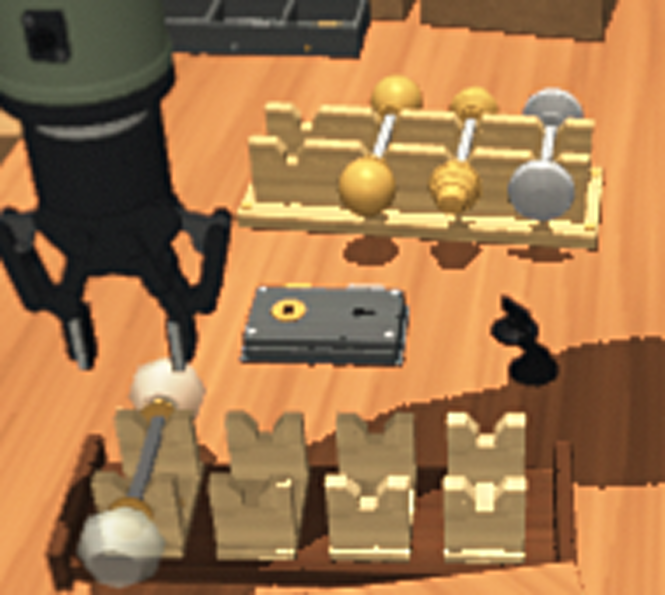

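The ball set is seated in slot 3 (crop 367,185 and 395,97). Last is the faceted set.

Request:
send_rows(plan="0.002 0.004 0.025 0 0 0 0.05;0.002 0.004 0.05 0 0 0 0.05;0.002 0.004 0.07 0 0 0 0.05;0.002 0.004 0.085 0 0 0 0.05;0.002 0.004 0.09 0 0 0 0.05;0.002 0.004 0.09 0 0 0 0.0;0.002 0.004 0.09 0 0 0 0.0;0.002 0.004 0.09 0 0 0 0.0;0.002 0.004 0.09 0 0 0 0.0;0.002 0.004 0.09 0 0 0 0.0")

```text
clock: 21.95
position: [0.6628, 0.2261, 0.0465]
tool_rot: [3.14, -0.0, 1.663]
force: [-0.9, -1.7, 5.6]
grip_width: 0.0062
finger_force: 58.8
```

Request:
send_rows(plan="0 0 0 0 0 0 0;0 0 0 0 0 0 0;0 0 -0.005 0 0 0 0;0 0 -0.015 0 0 0 0;0 0 -0.03 0 0 0 0;0 0 -0.05 0 0 0 0;0 0 -0.075 0 0 0 0;0 0 -0.1 0 0 0 0;0 0 -0.112 0 0 0 0;0 0 -0.112 0 0 0 0")

```text
clock: 22.78
position: [0.6633, 0.2266, 0.1609]
tool_rot: [3.137, -0.001, 1.663]
force: [-0.0, -0.4, -4.0]
grip_width: 0.0063
finger_force: 58.8
```

```bash
python3 - <<'E'
from h import *
rel(.6545,-.203,.15,90)
print(observe()["moment"])
E
```

```text
clock 22.78 pos [0.6633 0.2266 0.1609] F [-0.  -0.4 -4. ] w 0.0063 ff 58.79388928413391
shift [-0.4269 -0.0486  0.0101] rv [ 0.28 -0.09  5.31]
[ 0.01867092  0.01616708 -0.04026425]
```

Request:
send_rows(plan="-0.015 -0.002 0.002 0 0 0.5 0;-0.045 -0.005 0.004 0 0 1.5 0;-0.082 -0.01 0.006 0 0 2.5 0;-0.12 -0.014 0.008 0 0 3.5 0;-0.16 -0.0185 0.008 0 0 4.5 0;-0.2 -0.023 0.008 0 0 5.3 0;-0.24 -0.0275 0.008 0 0 5.3 0;-0.28 -0.032 0.008 0 0 5.3 0;-0.32 -0.0365 0.008 0 0 5.3 0;-0.36 -0.041 0.008 0 0 5.3 0")

```text
clock: 23.62
position: [0.6532, -0.1387, 0.1474]
tool_rot: [-3.14, -0.0, 1.571]
force: [1.4, -0.1, -4.0]
grip_width: 0.0063
finger_force: 58.8
```

Request:
send_rows(plan="-0.03 -0.002 0.01 0 0 0 0;-0.055 -0.002 0.02 0 0 0 0;-0.067 -0.002 0.03 0 0 0 0;-0.067 -0.002 0.04 0 0 0 0;-0.067 -0.002 0.04 0 0 0 0;-0.067 -0.002 0.04 0 0 0 0;-0.067 -0.002 0.04 0 0 0 0")

```text
clock: 24.2
position: [0.6528, -0.2017, 0.109]
tool_rot: [3.141, -0.001, 1.573]
force: [0.6, -0.1, -3.5]
grip_width: 0.0062
finger_force: 58.7
```

```bash
python3 - <<'E'
from h import *
rel(.6545,-.203,.048,90)
E
```

```text
clock 24.20 pos [ 0.6528 -0.2017  0.109 ] F [ 0.6 -0.1 -3.5] w 0.0062 ff 58.74326169490814
shift [-0.0013  0.0016  0.061 ] rv [ 0.01 -0.04  0.11]
```

Request:
send_rows(plan="-0.001 0.0007 0.015 0 0 0 0;-0.001 0.0007 0.03 0 0 0 0;-0.001 0.0007 0.042 0 0 0 0;-0.001 0.0007 0.05 0 0 0 0;-0.001 0.0007 0.055 0 0 0 0;-0.001 0.0007 0.058 0 0 0 0;-0.001 0.0007 0.06 0 0 0 0;-0.001 0.0007 0.061 0 0 0 0;-0.001 0.0007 0.061 0 0 0 0")

```text
clock: 24.95
position: [0.6533, -0.2044, 0.0479]
tool_rot: [3.142, 0.0, 1.571]
force: [0.2, -0.2, -3.7]
grip_width: 0.0064
finger_force: 59.1
```

Request:
send_rows(plan="0 0 0.001 0 0 0 0;0 0 0.001 0 0 0 0")

```text
clock: 25.12
position: [0.6533, -0.2044, 0.047]
tool_rot: [3.141, 0.0, 1.571]
force: [-0.6, 0.5, -2.9]
grip_width: 0.0059
finger_force: 59.1
```

Request:
send_rows(plan="0 0 0.0007 0 0 0 0;0 0 0.0007 0 0 0 0")

```text
clock: 25.28
position: [0.6534, -0.2044, 0.0465]
tool_rot: [3.141, 0.0, 1.571]
force: [0.5, -0.0, -0.9]
grip_width: 0.006
finger_force: 59.5
```

Request:
send_rows(plan="0 0 0.0008 0 0 0 0;0 0 0.0008 0 0 0 0")

```text
clock: 25.45
position: [0.6535, -0.2044, 0.0464]
tool_rot: [3.141, 0.0, 1.571]
force: [-5.8, 0.9, 11.1]
grip_width: 0.0062
finger_force: 61.0
```

Request:
send_rows(plan="0 0 0 0 0 0 0.035;0 0 0 0 0 0 0.035;0 0 0 0 0 0 0.035;0 0 0 0 0 0 0.035;0 0 -0.02 0 0 0 0.035;0 0 -0.05 0 0 0 0.04;0 0 -0.085 0 0 0 0.04;0 0 -0.12 0 0 0 0.04;0 0 -0.15 0 0 0 0.04;0 0 -0.15 0 0 0 0.04")

```text
clock: 26.28
position: [0.6557, -0.2046, 0.2018]
tool_rot: [3.134, 0.002, 1.571]
force: [0.5, -0.0, 0.8]
grip_width: 0.0401
finger_force: 0.0
```

Request:
send_rows(plan="0.25 0 0 0 0 0 0.04;0.25 0 0 0 0 0 0.04;0.25 0 0 0 0 0 0.04;0.25 0 0 0 0 0 0.04;0.25 0 0 0 0 0 0.04;0.25 0 0 0 0 0 0.04;0.25 0 0 0 0 0 0.04;0.25 0 0 0 0 0 0.04;0.25 0 0 0 0 0 0.04;0.25 0 0 0 0 0 0.04")

```text
clock: 27.12
position: [0.6533, 0.0442, 0.1951]
tool_rot: [-3.141, 0.001, 1.57]
force: [-0.6, 0.0, 0.0]
grip_width: 0.0402
finger_force: 0.0
```

```bash
python3 - <<'E'
from h import *
t=imaging.grab_frame("top");s=imaging.grab_frame("side")
a=cv2.resize(t["color"][100:235,410:490,::-1],None,fx=4.4,fy=4.4,interpolation=cv2.INTER_CUBIC)
b=cv2.resize(s["color"][105:195,240:380,::-1],(440,283),interpolation=cv2.INTER_CUBIC)
c=np.zeros((594,795,3),np.uint8);c[:,:352]=a[:594];c[:283,355:795]=b
cv2.imwrite("pics/end.png",c)
P=[[x,-.2025+d,.059] for x in(.438,.51,.582,.6545) for d in(.044,-.044)]
print(((proj(t,P)-[410,100])*4.4).round().tolist())
print(observe()["clock"])
E
```

```text
[[108.0, 473.0], [259.0, 472.0], [106.0, 347.0], [257.0, 347.0], [104.0, 223.0], [253.0, 224.0], [101.0, 99.0], [250.0, 100.0]]
27.2167
```

View pics/end.png

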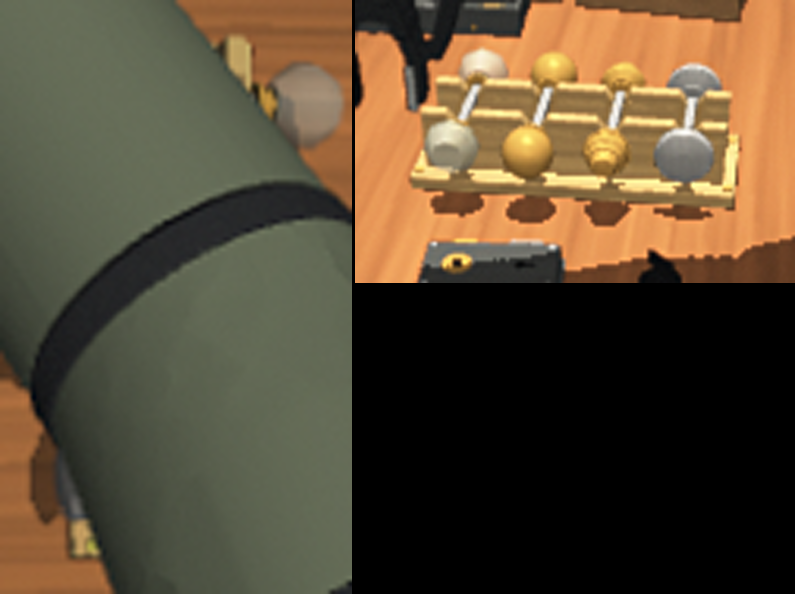

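The side inset shows all four sets seated in order (faceted, ball, beehive, bun from far to near), and the lock has not moved. The arm hides most of the display in the top view, but the side view settles it, so I hand in.

Request:
send_rows(plan="0 0 0 0 0 0 0.04;0 0 0 0 0 0 0.04;0 0 0 0 0 0 0.04;0 0 0 0 0 0 0.04;0 0 0 0 0 0 0.04;0 0 0 0 0 0 0.04")

```text
clock: 27.72
position: [0.6532, 0.0457, 0.1954]
tool_rot: [-3.142, -0.0, 1.571]
force: [0.2, 0.1, 0.9]
grip_width: 0.0398
finger_force: 0.0
```

```bash
python3 -c "
from workcell import bot
print(bot.job_done())"
```

```text
the job is handed in; nothing more can be done
None
```

I moved all four knob sets to the display rack in their original order and handed the job in at about 28 s; the last side view shows them seated with the rim lock unmoved, but the hand-in returned no verdict.

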